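# Seat a clean sleeve with sprung tongs

## Task

Take the sprung tongs out of their holder and with them pick the waisted steel sleeve off the drying tray, never touching the clean sleeve with the gripper. Set it upright into the well of the socket block, press it gently straight down until it is fully home and you feel about 15 N (never more than 20 N), and let it go there. Then stand the tongs back upright in their holder, and do not disturb the capped vial.

Things in the scene. Friction and masses are not known exactly. Their poses are not given: they have to be found in the camera images.
- tongs: Sprung U-shaped steel tongs, 90 g, standing jaws down in the holder, 101 mm high. Origin on the mid line level with the jaw tips, z up to the bow, y the line along which the two legs close; symmetric under a half turn. Grey grip flats, 22 mm wide in x, span 39 to 88 mm height; below each a black finger rest sticks out 10 mm, top at 36 mm.
- tongs_grip (a point): Midway between the grip flats, 58 mm above the tongs' origin. Here the flats measure 42 mm over their outer faces when open, 36 mm when the jaws hold the sleeve. The spring pushes them out with about 4 N each when open, 10 N each at 36 mm: a gap of about 40 mm holds the tongs with the jaws still open; past 42 mm they drop.
- holder: Fixed grey open pocket, 26 mm high, inside 35 mm (x) by 54 mm (y), floor 4 mm above the worktop, on a 56 x 80 mm steel foot plate. Origin at the centre of its underside on the worktop, z up. The tongs stand in it on its floor with their y along its y, about 3 mm play each way.
- tray: Fixed steel drying tray, 110 (x) x 130 (y) x 10 mm, floor 3 mm thick. Origin at the centre of its underside on the worktop.
- sleeve: Waisted stainless steel sleeve standing upright on the tray, wide cup upward, 19 mm across, 45 mm high, about 60 g. Origin at the centre of its underside, z up.
- vial: Screw-capped glass vial, 22 mm across, 58 mm high, on the same tray, 50 mm or more from the sleeve; not to be disturbed. Origin at the centre of its underside.
- socket: Fixed square aluminium block, 56 x 56 mm, top 46 mm above the worktop, on an 84 x 84 x 6 mm steel plate with four screws. Origin at the centre of its underside on the worktop, z up. A vertical round bore, 21 mm wide with a 3 mm chamfer, goes down its middle and holds a black seal (see the well).
- well (a point): Centre of the bore's mouth in the block's top. The seal in the bore meets the sleeve's foot 5 to 21 mm below the mouth (differs each time, not known beforehand); pushed with about 5 N it slides 6 mm down and stays there, home (11 to 27 mm deep), where it bottoms on a cushion of about 10 N per mm that springs back.
- tongs_jaws (a point): Centre of the V-shaped jaws, 7 mm above the tips. Jaws 14 mm high; open they leave a 29 mm round space (26 mm with the flats at 40 mm), shut they centre the sleeve. Above them a shoulder, underside 14 mm above the tips, reaches in over the sleeve's top: with its top against it, the sleeve sticks out 31 mm below the tips.
Mind the look-alikes: they are no part of the job. Of the things shaped like the sleeve, the stainless one is meant.

How it is judged:
By the outcome, as a careful person would: the job done as asked, in the order asked, and still so for the second after the job is handed in, with the robot touching nothing.
It also fails if it takes over 54 s, if anything falls off the work surface, if the arm or the gripper's body presses on something with over 40 N, if the wrist force passes 120 N, or if a joint passes its speed limit or range.

## Robot

A 6-joint arm with a two-finger parallel gripper is mounted at the origin on a cart in front of the work surface, level with it; the furniture and walls round the work are solid. World frame = base frame: x ahead of the robot, y to its left, z up, the work surface at z = 0. Lengths are in m, angles in rad, forces in N, time in s.
With the tool pointing down it reaches from about 0.3 to 0.775 m from the base axis. Payload 14.6 kg.
Tool frame: the origin (TCP) lies midway between the tips of the shut fingers; the grasp point (between the pads) lies manip.grasp_offset behind it (manip.grasp_offset is the distance from the TCP to the grasp point, in m); z points along the fingers, y is the line along which they close (so a half turn about z gives the same grasp; the last joint's range is limited). The gripper opens to 85 mm and grips with 20 to 120 N. Pads are 22 mm wide; open, the fingers measure 114 mm over their backs; the gripper's body (76 mm by 85 mm) begins 54 mm behind the grasp point. The pads swing forward as they close: fully open they stand 13 mm farther back than shut.
Start: joints at [-1.199, 0.3, 1.521, -0, 1.321, -0.067], TCP at [0.234, -0.498, 0.231] pointing down, gripper open.
Joint ranges: [-3.03, 3.03], [-0.79, 2.21], [0.23, 2.52], [-1.04, 4.18], [0, 3.07], [-2.55, 2.55]. Speed limits (rad/s): [2.22, 2.22, 2.57, 3.14, 3.14, 3.14].

## Interface

Orientations are given as a 3x3 rotation matrix whose columns are the frame's x, y, z axes.
In Python, from bench import manip gives the robot as it stands. The module is installed in compiled form; this text tells all that it offers.
- The arm moves only by the shell command python3 -m handwheel 'ROWS' [FORCE]. ROWS is JSON, a list of rows, each an object with "translation": the shift along the tool's x, y, z in mm, a list of three; "rotation": the turn, a rotation vector about the tool's x, y, z in rad, a list of three; "fingers": the closure, from 0 (fully open) to 1 (shut). In form: [{"translation": [dx, dy, dz], "rotation": [wx, wy, wz], "fingers": fingers}, ...]. A call has 1 to 20 rows; each row is the pose to reach, as a shift and turn from the pose commanded when the call began, along the tool's axes at that moment; what a row does not reach only later rows make up. A row lasts 1/12 s, in which the tool goes at most 41.7 mm and 7.16 degrees, less where a joint would pass 70% of its speed; a pose out of reach is approached as far as the arm can. A call with a gripper value outside its range is refused whole. The fingers move at their own pace and stop on an object; FORCE is the grip in N (left out, the last holds). Time passes only in rows, so rows that repeat a pose let the fingers close. It gives the time, the measured TCP pose, the force, the opening and the grip force at its end, in the units of the state.
- manip.observe(): the state, without advancing time (a new reading comes with each control period).
- manip.snapshot(name): name is "scene" or "top" or "wrist"; returns (picture, depth): 400x640x3 uint8, red, green, blue; 400x640 float32, m along the optical axis (not along the pixel's ray), 0 where there is no reading.
- manip.camera_info(name): a dict with "intrinsics" (3x3 intrinsics, pixels), "camera_from_world" (4x4, takes a point from world to camera coordinates). Camera axes: x right, y down, z forward; pixel columns grow to the right and rows downward; lengths in m; the calibration is good to about 2 mm. A picture is of the moment at which its call begins: read the wrist's pose just before it. camera_info takes no time and is no camera call; for the wrist camera it gives the pose at the moment of the call.
- manip.close_job(): hands the job in; it is judged then, once.
Trained networks look in the newest picture that a camera, given by its name, has taken for a name from the list of things; names that differ only in an ending like _2 or _b are one class to them, and where a whole thing is asked for, a point or a joint stands for the part that bears it (a point fixed in the world has none). Each returns a list of dicts, best first, with "confidence" (0 to 1); they miss things now and then, are a little off and sometimes report something else, mostly with a low value. They report only what shows in the picture. A call takes as long as a camera call. They do not tell look-alikes from the thing itself.
- manip.trace(camera, thing): "mask" (400x640 bool, what is visible of it) and "pixel" ([column, row] in pixels, amid what is visible of it).
- manip.landmark_of(camera, thing): "pixel" ([column, row] in pixels: a listed point, or the origin of a listed thing).
The state is a dict: "time": time; "joint_positions": joint angles; "dq": joint speeds; "joint_torque": joint torques, N m; "ee_pos": TCP position; "tcp_rot": TCP orientation; "contact_force": force on the tool from outside, world axes, zero at the start; "torque": the same for the moment, N m; "gripper_width": finger opening in m; "gripper_force": force on a finger pad.
Only numpy, scipy, OpenCV 4.12 (cv2) and the standard library are available. Lean on these libraries where they do the work, as an engineer would, in place of code of your own. Each camera call takes 0.05 s, during which the arm holds its last target. There are 200 camera calls.

## Working session

There is one attempt and no reset: what is moved stays moved. The work goes in short steps, Python scripts to look and compute and a shell command to move; the robot and the scene stay as the last step left them, time stands still between calls to the robot, and variables do not carry over. Pictures are saved under pics/ and viewed, at most 11 in all, crops included, and the job is handed in when it is done.

```bash
mkdir -p pics
cat > h.py <<'E'
import numpy as np, cv2
from bench import manip
def save(n,name):
    p,d=manip.snapshot(n); cv2.imwrite(f'pics/{name}.png',p[:,:,::-1]); return p,d
def ray(n,px):
    c=manip.camera_info(n);K=np.array(c['intrinsics']);T=np.linalg.inv(np.array(c['camera_from_world']))
    r=T[:3,:3]@np.linalg.solve(K,[px[0],px[1],1]); return T[:3,3],r
def atz(n,px,z):
    o,r=ray(n,px); return o+r*(z-o[2])/r[2]
def pts(n,d,mask):
    v,u=np.nonzero(mask&(d>0)); o,_=ray(n,(0,0))
    c=manip.camera_info(n);K=np.array(c['intrinsics']);T=np.linalg.inv(np.array(c['camera_from_world']))
    q=np.linalg.solve(K,np.stack([u,v,np.ones(len(u))]))*d[v,u]
    return (T[:3,:3]@q).T+o
E
python3 - <<'E'
from h import *
np.set_printoptions(precision=4,suppress=True)
s=manip.observe(); print(s['time'],s['ee_pos'],s['tcp_rot'],manip.grasp_offset,s['gripper_width'])
ims=[]
for n in ['top','scene']:
    p,d=save(n,n)
    for t in ['tongs','holder','tray','sleeve','vial','socket']:
        for r in manip.trace(n,t)[:4]:
            q=pts(n,d,r['mask']); print(n,t,round(r['confidence'],2),r['pixel'],np.median(q,0) if len(q) else '',np.percentile(q,2,axis=0),np.percentile(q,98,axis=0))
    for t in ['tongs','holder','sleeve','socket','well','tongs_grip']:
        for r in manip.landmark_of(n,t)[:3]: print(n,'LM',t,round(r['confidence'],2),r['pixel'])
print(manip.observe()['time'])
E
```

```text
0.0 [ 0.2336 -0.4977  0.2307] [[ 0.9053  0.4248 -0.0004]
 [ 0.4248 -0.9053  0.0011]
 [ 0.0001 -0.0012 -1.    ]] 0.0187 0.0854199219233804
top tongs 0.79 [218.1, 198.6] [0.4993 0.3921 0.075 ] [0.4863 0.3712 0.0029] [0.5152 0.4309 0.1044]
top holder 0.89 [227.0, 211.1] [0.4893 0.3894 0.0032] [ 0.4688  0.3608 -0.0018] [0.5249 0.4442 0.0396]
top tray 0.87 [304.6, 214.8] [0.4775 0.2387 0.0017] [ 0.4268  0.177  -0.0018] [0.5348 0.3022 0.0095]
top tray 0.2 [214.6, 200.7] [0.499  0.392  0.0784] [0.4859 0.3714 0.0187] [0.5127 0.4253 0.1045]
top sleeve 0.7 [364.7, 186.3] [0.5231 0.1252 0.0278] [ 0.5147  0.1176 -0.0013] [0.5317 0.1345 0.0451]
top sleeve 0.6 [305.8, 161.3] [0.5784 0.2303 0.0247] [ 0.5718  0.2224 -0.0009] [0.5883 0.2395 0.0452]
top sleeve 0.55 [321.3, 203.2] [0.4899 0.2023 0.0378] [0.4798 0.194  0.0019] [0.4975 0.2108 0.0485]
top sleeve 0.25 [216.7, 201.1] [0.4993 0.3915 0.0781] [0.4869 0.3714 0.0128] [0.5144 0.4246 0.1045]
top vial 0.6 [289.4, 212.4] [0.4748 0.2677 0.0576] [0.4681 0.2584 0.0075] [0.4859 0.277  0.0617]
top socket 0.73 [409.2, 222.5] [0.4483 0.0465 0.0326] [ 0.411
[... 998 characters left out ...]
scene sleeve 0.53 [219.6, 237.2] [0.498  0.4079 0.0543] [0.4855 0.3714 0.0094] [0.5228 0.4321 0.1031]
scene sleeve 0.49 [292.8, 210.3] [0.5765 0.2331 0.0209] [ 0.5705  0.2218 -0.0026] [0.5892 0.2391 0.0433]
scene vial 0.73 [307.9, 229.2] [0.4716 0.2734 0.0351] [0.4675 0.2621 0.0037] [0.4828 0.2798 0.0593]
scene socket 0.59 [406.3, 206.4] [0.4342 0.0568 0.023 ] [0.4106 0.0103 0.0002] [0.4879 0.0812 0.0445]
scene LM tongs 0.83 [231.7, 260.7]
scene LM holder 0.96 [233.6, 262.8]
scene LM sleeve 0.76 [291.6, 219.2]
scene LM sleeve 0.5 [350.9, 209.4]
scene LM sleeve 0.48 [332.3, 229.8]
scene LM socket 0.96 [406.5, 211.8]
scene LM well 0.65 [409.2, 190.1]
scene LM tongs_grip 0.74 [229.1, 233.0]
1.3
```

View pics/top.png

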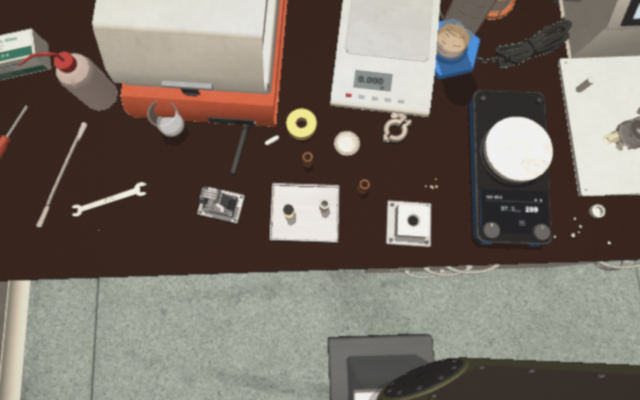

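View pics/scene.png

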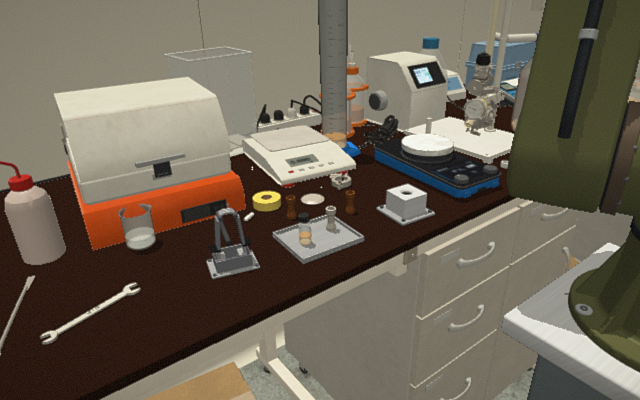

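Run:
```python
from h import *
np.set_printoptions(precision=4,suppress=True)
for n in ['top','scene']:
    p,d=manip.snapshot(n)
    m=manip.trace(n,'holder')[0]['mask']; q=pts(n,d,m)
    print(n,'holder',cv2.minAreaRect((q[:,:2]*1000).astype(np.float32)))
    l=q[q[:,2]<0.012]; print(cv2.minAreaRect((l[:,:2]*1000).astype(np.float32)))
    m=manip.trace(n,'tongs')[0]['mask']; q=pts(n,d,m); l=q[(q[:,2]>0.05)]
    print('tongs',cv2.minAreaRect((l[:,:2]*1000).astype(np.float32)),len(l))
    l=q[(q[:,2]>0.095)]; print('bow',l.mean(0),cv2.minAreaRect((l[:,:2]*1000).astype(np.float32)),len(l))
    for t,z in [('holder',0),('tongs',.004),('tongs_grip',.062),('well',.046),('socket',0),('sleeve',.003)]:
        for r in manip.landmark_of(n,t)[:3]: print(t,round(r['confidence'],2),atz(n,r['pixel'],z))
    m=manip.trace(n,'socket')[0]['mask']; q=pts(n,d,m); l=q[q[:,2]>0.042]; print('sock',cv2.minAreaRect((l[:,:2]*1000).astype(np.float32)))
print(np.degrees(np.arctan2(*[manip.observe()['tcp_rot'][i][0] for i in (1,0)])))
```

```text
top holder ((502.641845703125, 403.4716796875), (83.06368255615234, 59.646846771240234), 74.13648223876953)
((502.641845703125, 403.4716796875), (83.06368255615234, 59.646846771240234), 74.13648223876953)
tongs ((501.3668212890625, 401.3802490234375), (41.65304946899414, 22.735342025756836), 75.1945571899414) 327
bow [0.5014 0.4011 0.1004] ((501.7677917480469, 402.6331481933594), (31.781768798828125, 22.747812271118164), 74.92364501953125) 184
holder 0.83 [0.5073 0.4063 0.    ]
tongs 0.86 [0.5022 0.4001 0.004 ]
tongs_grip 0.82 [0.4972 0.4054 0.062 ]
well 0.67 [0.4538 0.0357 0.046 ]
socket 0.75 [0.456  0.0381 0.    ]
sleeve 0.68 [0.4536 0.0379 0.003 ]
sleeve 0.62 [0.5764 0.2288 0.003 ]
sleeve 0.46 [0.5203 0.1177 0.003 ]
sock ((452.59490966796875, 39.62815475463867), (56.380252838134766, 56.57325744628906), 83.8963394165039)
scene holder ((508.0057373046875, 401.0172119140625), (79.30597686767578, 70.49979400634766), 75.61072540283203)
((508.0057373046875, 401.0172119140625), (79.30597686767578, 70.49979400634766), 75.61072540283203)
tongs ((500.6575622558594, 402.8990173339844), (43.416954040527344, 24.278181076049805), 75.00410461425781) 333
bow [0.4992 0.4049 0.1003] ((500.3804016113281, 402.5132141113281), (30.67035484313965, 21.21314811706543), 68.93318176269531) 105
holder 0.66 [0.5107 0.4009 0.    ]
tongs_grip 0.57 [0.4967 0.4014 0.062 ]
well 0.87 [0.4541 0.0296 0.046 ]
socket 0.91 [0.4518 0.0383 0.    ]
socket 0.43 [ 0.5278 -0.0515  0.    ]
sleeve 0.76 [0.5616 0.2478 0.003 ]
sleeve 0.61 [0.4874 0.2014 0.003 ]
sleeve 0.56 [0.5128 0.1271 0.003 ]
sock ((0.0, 0.0), (0.0, 0.0), 0.0)
25.14056616902915
```

```bash
cat >> h.py <<'E'
from scipy.spatial.transform import Rotation as Ro
def Rd(psi):
    c,s=np.cos(np.radians(psi)),np.sin(np.radians(psi)); return np.array([[c,s,0],[s,-c,0],[0,0,-1.]])
def goto(p,psi):
    s=manip.observe(); R=np.array(s['tcp_rot']); e=np.array(s['ee_pos'])
    print('t %.2f'%s['time'],'pos',np.round(e*1000,1),'mm',np.round(R.T@(np.array(p)-e)*1000,1),'rot',np.round(Ro.from_matrix(R.T@Rd(psi)).as_rotvec(),4),'w %.1f'%(s['gripper_width']*1e3),'F',np.round(s['contact_force'],1),'g',np.round(s['gripper_force'],1))
E
R='{"translation":[625,-701,-20],"rotation":[0,0,-2.44],"fingers":0.1}'
python3 -m handwheel '[{"translation":[625,-701,-20],"rotation":[0,0,-2.44],"fingers":0.15},{"translation":[625,-701,-20],"rotation":[0,0,-2.44],"fingers":0.15},{"translation":[625,-701,-20],"rotation":[0,0,-2.44],"fingers":0.15},{"translation":[625,-701,-20],"rotation":[0,0,-2.44],"fingers":0.15},{"translation":[625,-701,-20],"rotation":[0,0,-2.44],"fingers":0.15},{"translation":[625,-701,-20],"rotation":[0,0,-2.44],"fingers":0.15},{"translation":[625,-701,-20],"rotation":[0,0,-2.44],"fingers":0.15},{"translation":[625,-701,-20],"rotation":[0,0,-2.44],"fingers":0.15},{"translation":[625,-701,-20],"rotation":[0,0,-2.44],"fingers":0.15},{"translation":[625,-701,-20],"rotation":[0,0,-2.44],"fingers":0.15},{"translation":[625,-701,-20],"rotation":[0,0,-2.44],"fingers":0.15},{"translation":[625,-701,-20],"rotation":[0,0,-2.44],"fingers":0.15},{"translation":[625,-701,-20],"rotation":[0,0,-2.44],"fingers":0.15},{"translation":[625,-701,-20],"rotation":[0,0,-2.44],"fingers":0.15},{"translation":[625,-701,-20],"rotation":[0,0,-2.44],"fingers":0.15},{"translation":[625,-701,-20],"rotation":[0,0,-2.44],"fingers":0.15},{"translation":[625,-701,-20],"rotation":[0,0,-2.44],"fingers":0.15},{"translation":[625,-701,-20],"rotation":[0,0,-2.44],"fingers":0.15},{"translation":[625,-701,-20],"rotation":[0,0,-2.44],"fingers":0.15},{"translation":[625,-701,-20],"rotation":[0,0,-2.44],"fingers":0.15}]' 20
python3 - <<'E'
from h import *
goto([.5015,.402,.23],165)
E
```

```text
time: 3.97
ee_pos: [0.4714, 0.3029, 0.249]
tcp_rot: [[-0.968, 0.253, 0.0], [0.253, 0.968, 0.0], [-0.0, 0.0, -1.0]]
contact_force: [1.2, 0.1, 0.5]
gripper_width: 0.0726
gripper_force: 0.0
t 3.97 pos [471.4 302.9 249. ] mm [ -4.  103.5  19. ] rot [0.0001 0.0002 0.0065] w 72.6 F [1.2 0.1 0.5] g 0.0
```

```bash
python3 -m handwheel '[{"translation":[-4,103.5,30],"rotation":[0,0,0.0065],"fingers":0.15},{"translation":[-4,103.5,30],"rotation":[0,0,0.0065],"fingers":0.15},{"translation":[-4,103.5,30],"rotation":[0,0,0.0065],"fingers":0.15},{"translation":[-4,103.5,30],"rotation":[0,0,0.0065],"fingers":0.15}]' >/dev/null
python3 - <<'E'
from h import *
np.set_printoptions(precision=4,suppress=True)
p,d=save('wrist','w1')
for t in ['tongs','holder','sleeve','vial','socket']:
    for r in manip.trace('wrist',t)[:2]:
        q=pts('wrist',d,r['mask']); print(t,round(r['confidence'],2),r['pixel'],np.median(q,0))
        if t=='tongs':
            for a,b in [(.045,.12),(.095,.12)]:
                l=q[(q[:,2]>a)&(q[:,2]<b)]; print(a,l.mean(0),cv2.minAreaRect((l[:,:2]*1000).astype(np.float32)),len(l))
        if t=='holder':
            for a,b in [(-.01,.012),(.022,.03)]:
                l=q[(q[:,2]>a)&(q[:,2]<b)]; print(a,cv2.minAreaRect((l[:,:2]*1000).astype(np.float32)),len(l))
        if t=='sleeve': l=q[q[:,2]>.04]; print(cv2.minAreaRect((l[:,:2]*1000).astype(np.float32)))
for t,z in [('holder',0),('tongs',.004),('tongs_grip',.062)]:
    for r in manip.landmark_of('wrist',t)[:3]: print(t,round(r['confidence'],2),atz('wrist',r['pixel'],z))
goto([.5015,.402,.23],165)
E
```

```text
tongs 0.55 [317.1, 188.8] [0.5016 0.3987 0.0962]
0.045 [0.5019 0.3995 0.0891] ((503.5434265136719, 399.12109375), (66.07099151611328, 24.672344207763672), 74.54890441894531) 1234
0.095 [0.5025 0.3994 0.1047] ((503.5517883300781, 399.1513977050781), (36.26274108886719, 24.672344207763672), 74.54890441894531) 844
holder 0.63 [314.2, 166.2] [0.4912 0.3998 0.0093]
-0.01 ((503.78265380859375, 398.442626953125), (81.58580780029297, 56.155269622802734), 76.02657318115234) 1350
0.022 ((503.1688537597656, 398.86053466796875), (59.87226486206055, 39.82965087890625), 75.67279815673828) 129
sleeve 0.61 [147.6, 214.5] [0.4899 0.2023 0.0414]
((490.39801025390625, 198.28286743164062), (18.42359161376953, 18.916133880615234), 27.066635131835938)
sleeve 0.58 [100.8, 256.3] [0.5244 0.1259 0.0377]
((525.1672973632812, 122.03396606445312), (18.0483341217041, 19.03192138671875), 43.76031494140625)
vial 0.77 [195.8, 193.0] [0.4788 0.2715 0.0516]
socket 0.66 [31.3, 216.0] [0.4554 0.0625 0.0242]
socket 0.53 [320.9, 193.5] [0.5021 0.3992 0.0937]
holder 0.63 [0.5058 0.3959 0.    ]
tongs 0.82 [0.5021 0.4012 0.004 ]
tongs_grip 0.82 [0.5086 0.3977 0.062 ]
tongs_grip 0.21 [0.4726 0.2635 0.062 ]
t 4.75 pos [502.3 399.  219.8] mm [  1.6   2.7 -10.2] rot [ 0.0008  0.0006 -0.0083] w 72.8 F [ 0.5 -1.2  0. ] g 0.0
```

View pics/w1.png

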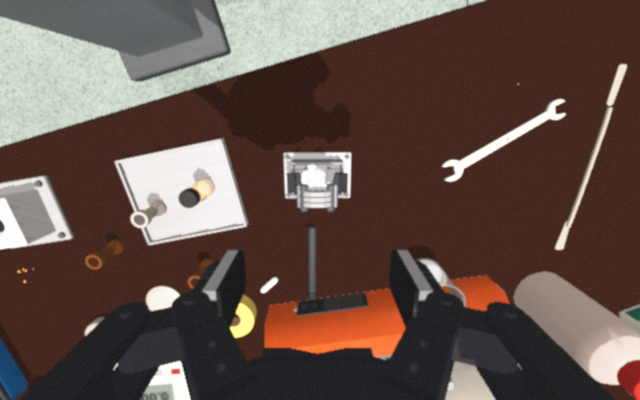

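Run:
```python
from h import *
goto([.503,.3995,.040],165.4)
```

```text
t 4.75 pos [502.3 399.  219.8] mm [ -0.4   0.6 179.8] rot [ 0.0008  0.0006 -0.0152] w 72.8 F [ 0.5 -1.2  0. ] g 0.0
```

```bash
python3 -m handwheel '[{"translation":[-0.4,0.6,40],"rotation":[0,0,-0.015],"fingers":0.2},{"translation":[-0.4,0.6,80],"rotation":[0,0,-0.015],"fingers":0.25},{"translation":[-0.4,0.6,120],"rotation":[0,0,-0.015],"fingers":0.25},{"translation":[-0.4,0.6,160],"rotation":[0,0,-0.015],"fingers":0.25},{"translation":[-0.4,0.6,180],"rotation":[0,0,-0.015],"fingers":0.25},{"translation":[-0.4,0.6,180],"rotation":[0,0,-0.015],"fingers":0.3},{"translation":[-0.4,0.6,180],"rotation":[0,0,-0.015],"fingers":0.4},{"translation":[-0.4,0.6,180],"rotation":[0,0,-0.015],"fingers":0.5},{"translation":[-0.4,0.6,180],"rotation":[0,0,-0.015],"fingers":0.53},{"translation":[-0.4,0.6,180],"rotation":[0,0,-0.015],"fingers":0.53},{"translation":[-0.4,0.6,180],"rotation":[0,0,-0.015],"fingers":0.53}]' 20
python3 - <<'E'
from h import *
goto([.503,.3995,.040],165.4)
E
```

```text
time: 5.67
ee_pos: [0.5029, 0.3999, 0.0395]
tcp_rot: [[-0.968, 0.252, 0.001], [0.252, 0.968, 0.0], [-0.0, 0.0, -1.0]]
contact_force: [0.0, -1.5, 3.5]
gripper_width: 0.0401
gripper_force: 5.6
t 5.67 pos [502.9 399.9  39.5] mm [-0.2 -0.3 -0.5] rot [0.0003 0.0005 0.0004] w 40.1 F [ 0.  -1.5  3.5] g 5.6
```

```bash
python3 -m handwheel '[{"translation":[0,0,-30],"rotation":[0,0,0],"fingers":0.53},{"translation":[0,0,-70],"rotation":[0,0,0],"fingers":0.53},{"translation":[0,0,-110],"rotation":[0,0,0],"fingers":0.53},{"translation":[-8,-40,-115],"rotation":[0,0,0],"fingers":0.53},{"translation":[-16,-80,-115],"rotation":[0,0,0],"fingers":0.53},{"translation":[-24,-120,-115],"rotation":[0,0,0],"fingers":0.53},{"translation":[-32,-160,-115],"rotation":[0,0,0],"fingers":0.53},{"translation":[-38,-198,-115],"rotation":[0,0,0],"fingers":0.53},{"translation":[-38,-198,-115],"rotation":[0,0,0],"fingers":0.53},{"translation":[-38,-198,-115],"rotation":[0,0,0],"fingers":0.53}]'
python3 - <<'E'
from h import *
np.set_printoptions(precision=4,suppress=True)
for n in ['wrist','top']:
  p,d=save(n,n+'2')
  for t in ['tongs','sleeve','vial']:
    for r in manip.trace(n,t)[:3]:
        q=pts(n,d,r['mask']); 
        if len(q)<5: continue
        print(n,t,round(r['confidence'],2),r['pixel'],np.median(q,0),np.percentile(q,1,axis=0),np.percentile(q,99,axis=0))
        if t!='tongs': 
            l=q[q[:,2]>(.043 if t=='sleeve' else .055)]; print(len(l),cv2.minAreaRect((l[:,:2]*1000).astype(np.float32)) if len(l)>3 else '')
  for t,z in [('tongs_jaws',.1255)]:
    for r in manip.landmark_of(n,t)[:3]: print(t,round(r['confidence'],2),atz(n,r['pixel'],z))
goto([.490,.200,.075],165.4)
E
```

```text
time: 6.5
ee_pos: [0.4897, 0.1973, 0.1544]
tcp_rot: [[-0.967, 0.254, 0.0], [0.254, 0.967, 0.0], [-0.0, 0.0, -1.0]]
contact_force: [0.6, 0.8, 0.0]
gripper_width: 0.0402
gripper_force: 4.6
wrist tongs 0.83 [343.8, 303.6] [0.483  0.1998 0.2004] [0.4733 0.1747 0.0019] [0.573  0.2224 0.2218]
wrist sleeve 0.96 [252.0, 238.2] [0.5201 0.1278 0.0289] [0.5156 0.119  0.0053] [0.5315 0.1364 0.0472]
107 ((520.9557495117188, 125.98241424560547), (10.781784057617188, 17.635591506958008), 26.86940574645996)
wrist sleeve 0.59 [322.2, 194.3] [0.4888 0.204  0.0394] [0.4802 0.1951 0.0042] [0.4983 0.213  0.0503]
250 ((489.3983459472656, 204.03709411621094), (18.304025650024414, 18.27979850769043), 75.4869613647461)
wrist vial 0.86 [392.9, 167.4] [0.4752 0.268  0.0607] [0.4683 0.2599 0.0103] [0.4874 0.2796 0.0635]
502 ((478.73223876953125, 270.9605407714844), (19.226966857910156, 19.183862686157227), 73.7080078125)
tongs_jaws 0.89 [0.4887 0.2012 0.1255]
top tongs 0.7 [220.6, 205.7] [0.5017 0.4009 0.0033] [ 0.4709  0.3609 -0.0014] [0.5356 0.4421 0.0264]
top vial 0.66 [289.0, 212.3] [0.4754 0.2678 0.058 ] [0.4682 0.2581 0.0053] [0.4883 0.2771 0.0621]
87 ((478.67626953125, 269.3031311035156), (17.182533264160156, 17.956443786621094), 42.64759063720703)
t 7.00 pos [489.6 199.2 153.9] mm [-0.2  0.9 78.9] rot [-0.0001 -0.0002  0.0011] w 40.0 F [ 0.1  0.5 -0.4] g 4.6
```

View pics/wrist2.png

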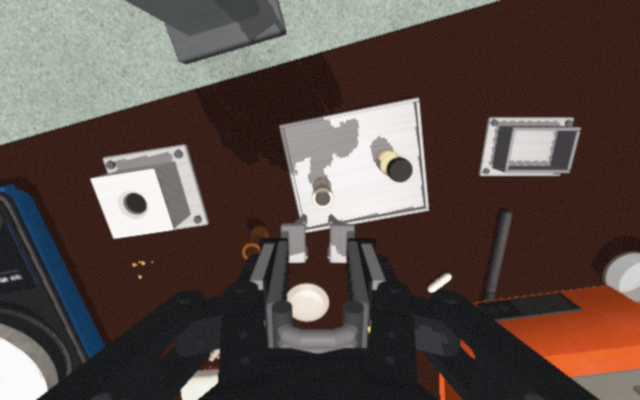

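Run:
```python
from h import *
np.set_printoptions(precision=4,suppress=True)
n='wrist'
p,d=save(n,'w3')
for t in ['sleeve','socket']:
    for r in manip.trace(n,t)[:3]:
        q=pts(n,d,r['mask']); 
        if len(q)<5: continue
        l=q[q[:,2]>.041]; print(t,round(r['confidence'],2),r['pixel'],len(l),cv2.minAreaRect((l[:,:2]*1000).astype(np.float32)),np.median(l[:,2]))
for t,z in [('tongs_jaws',.1255),('tongs_grip',.176),('sleeve',.003),('well',.046),('holder',0)]:
    for r in manip.landmark_of(n,t)[:3]: print(t,round(r['confidence'],2),r['pixel'],atz(n,r['pixel'],z))
c=manip.camera_info(n)['camera_from_world']; K=np.array(manip.camera_info(n)['intrinsics'])
e=manip.observe(); R=np.array(e['tcp_rot']); P=np.array(e['ee_pos'])
for w in [P+R@[0,0,.0355-.007], P+R@[0,0,.0355-.058]]:
    k=K@(np.array(c)@np.append(w,1))[:3]; print('expected jaws/grip px',k[:2]/k[2])
# jaw blocks: tongs depth points low
m=np.zeros(d.shape,bool); m[210:300,270:370]=True; q=pts(n,d,m); q=q[(q[:,2]>.115)&(q[:,2]<.14)]; print('jaws top',q.mean(0),cv2.minAreaRect((q[:,:2]*1000).astype(np.float32)))
goto([.490,.200,.075],165.4)
```

```text
sleeve 0.88 [251.5, 241.4] 166 ((503.4466857910156, 147.35647583007812), (15.825289726257324, 80.14976501464844), 40.47465133666992) 0.046228739722745216
sleeve 0.74 [320.8, 195.8] 279 ((489.4751892089844, 201.4755859375), (18.46640968322754, 18.260887145996094), 71.18370819091797) 0.04923883355280337
socket 0.66 [149.1, 192.9] 4179 ((453.5504150390625, 38.427978515625), (58.38204574584961, 56.312828063964844), 84.09496307373047) 0.04773073891142099
tongs_jaws 0.86 [319.7, 235.2] [0.4897 0.2002 0.1255]
sleeve 0.97 [323.2, 188.1] [0.4929 0.2039 0.003 ]
sleeve 0.95 [254.4, 235.0] [0.5246 0.1201 0.003 ]
well 0.77 [128.3, 205.3] [0.4536 0.0353 0.046 ]
holder 0.81 [519.2, 148.6] [0.5031 0.4006 0.    ]
holder 0.64 [318.7, 235.9] [0.5441 0.186  0.    ]
expected jaws/grip px [317.6009 235.5412]
expected jaws/grip px [317.6484 280.4703]
jaws top [0.4866 0.1994 0.1373] ((488.6741943359375, 198.96585083007812), (42.266231536865234, 24.735687255859375), 75.56645202636719)
t 7.40 pos [489.6 198.8 154. ] mm [-0.1  1.3 79. ] rot [-0.     -0.      0.0005] w 40.1 F [ 0.5  0.1 -1.3] g 4.6
```

```bash
python3 -m handwheel '[{"translation":[0.4,2.5,20],"rotation":[0,0,0],"fingers":0.53},{"translation":[0.4,2.5,40],"rotation":[0,0,0],"fingers":0.53},{"translation":[0.4,2.5,60],"rotation":[0,0,0],"fingers":0.53},{"translation":[0.4,2.5,72],"rotation":[0,0,0],"fingers":0.53},{"translation":[0.4,2.5,80],"rotation":[0,0,0],"fingers":0.53},{"translation":[0.4,2.5,83],"rotation":[0,0,0],"fingers":0.53},{"translation":[0.4,2.5,83],"rotation":[0,0,0],"fingers":0.53},{"translation":[0.4,2.5,83],"rotation":[0,0,0],"fingers":0.53}]'
python3 - <<'E'
from h import *
save('wrist','w4')
goto([.4898,.2013,.070],165.4)
E
```

```text
time: 8.07
ee_pos: [0.4902, 0.2014, 0.0717]
tcp_rot: [[-0.968, 0.252, 0.001], [0.252, 0.968, 0.0], [-0.001, 0.001, -1.0]]
contact_force: [-0.1, 0.5, -0.6]
gripper_width: 0.0401
gripper_force: 4.6
t 8.12 pos [490.4 201.5  71.9] mm [ 0.5 -0.3  1.9] rot [0.0008 0.0012 0.0005] w 40.1 F [-0.   0.7 -0.3] g 4.6
```

View pics/w4.png

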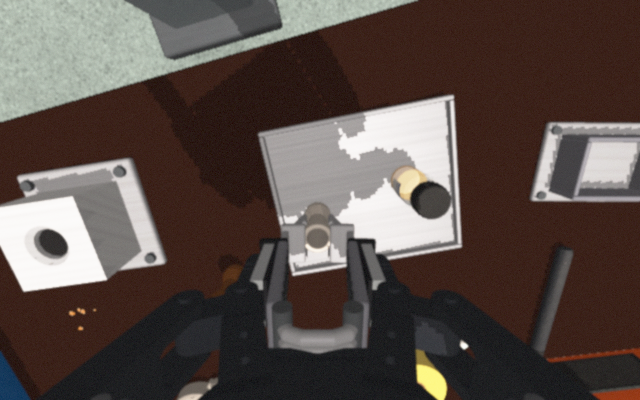

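```bash
python3 -m handwheel '[{"translation":[0.2,0,1],"rotation":[0,0,0],"fingers":0.53},{"translation":[0.2,0,2],"rotation":[0,0,0],"fingers":0.53},{"translation":[0.2,0,2],"rotation":[0,0,0],"fingers":0.53}]'
python3 -m handwheel '[{"translation":[0.2,0,2],"rotation":[0,0,0],"fingers":0.56},{"translation":[0.2,0,2],"rotation":[0,0,0],"fingers":0.58},{"translation":[0.2,0,2],"rotation":[0,0,0],"fingers":0.65},{"translation":[0.2,0,2],"rotation":[0,0,0],"fingers":0.65},{"translation":[0.2,0,2],"rotation":[0,0,0],"fingers":0.65}]' 30
python3 - <<'E'
from h import *
n='wrist';p,d=save(n,'w5')
for r in manip.trace(n,'socket')[:3]:
    q=pts(n,d,r['mask']); l=q[q[:,2]>.041]; print(round(r['confidence'],2),r['pixel'],cv2.minAreaRect((l[:,:2]*1000).astype(np.float32)),np.median(l[:,2]))
for r in manip.landmark_of(n,'well')[:2]: print(round(r['confidence'],2),r['pixel'],atz(n,r['pixel'],.046))
goto([.4535,.0385,.180],165.4)
E
```

```text
time: 8.37
ee_pos: [0.4899, 0.2015, 0.0694]
tcp_rot: [[-0.968, 0.251, 0.001], [0.251, 0.968, 0.0], [-0.001, 0.001, -1.0]]
contact_force: [-0.5, 0.3, 1.2]
gripper_width: 0.0403
gripper_force: 4.6
time: 8.78
ee_pos: [0.4906, 0.2017, 0.0689]
tcp_rot: [[-0.968, 0.251, 0.003], [0.251, 0.968, 0.001], [-0.003, 0.002, -1.0]]
contact_force: [-2.3, -1.9, 17.1]
gripper_width: 0.0355
gripper_force: 30.7
0.63 [77.0, 229.6] ((453.1977844238281, 39.192562103271484), (58.8289680480957, 56.238101959228516), 84.3176040649414) 0.047594609656922346
0.98 [39.0, 248.6] [0.45380798 0.03492253 0.046     ]
t 8.93 pos [490.6 201.7  68.9] mm [  -5.4 -167.1 -111.3] rot [0.0015 0.003  0.0007] w 35.5 F [-2.4 -2.8 17.3] g 30.7
```

```bash
python3 -m handwheel '[{"translation":[0,0,-20],"rotation":[0,0,0],"fingers":0.65},{"translation":[0,0,-55],"rotation":[0,0,0],"fingers":0.65},{"translation":[0,0,-90],"rotation":[0.0015,0.003,0],"fingers":0.65},{"translation":[-1,-40,-91],"rotation":[0.0015,0.003,0],"fingers":0.65},{"translation":[-2,-80,-91],"rotation":[0.0015,0.003,0],"fingers":0.65},{"translation":[-4,-115,-91],"rotation":[0.0015,0.003,0],"fingers":0.65},{"translation":[-5,-145,-91],"rotation":[0.0015,0.003,0],"fingers":0.65},{"translation":[-5.4,-167,-91],"rotation":[0.0015,0.003,0],"fingers":0.65},{"translation":[-5.4,-167,-91],"rotation":[0.0015,0.003,0],"fingers":0.65},{"translation":[-5.4,-167,-91],"rotation":[0.0015,0.003,0],"fingers":0.65},{"translation":[-5.4,-167,-91],"rotation":[0.0015,0.003,0],"fingers":0.65},{"translation":[-5.4,-167,-91],"rotation":[0.0015,0.003,0],"fingers":0.65}]'
python3 - <<'E'
from h import *
np.set_printoptions(precision=4,suppress=True)
for n in ['wrist','top']:
    p,d=save(n,n+'6')
    for r in manip.trace(n,'socket')[:2]:
        q=pts(n,d,r['mask']); l=q[q[:,2]>.041]; print(round(r['confidence'],2),r['pixel'],cv2.minAreaRect((l[:,:2]*1000).astype(np.float32)),np.median(l[:,2]))
    for r in manip.landmark_of(n,'well')[:2]: print(round(r['confidence'],2),r['pixel'],atz(n,r['pixel'],.046))
    for r in manip.trace(n,'sleeve')[:3]:
        q=pts(n,d,r['mask']); print('sleeve',round(r['confidence'],2),r['pixel'],np.median(q,0),np.percentile(q,2,axis=0),np.percentile(q,98,axis=0))
goto([.4535,.0385,.160],165.4)
E
```

```text
time: 9.93
ee_pos: [0.4529, 0.0392, 0.158]
tcp_rot: [[-0.968, 0.251, -0.003], [0.251, 0.968, -0.001], [0.003, -0.001, -1.0]]
contact_force: [-0.8, 0.5, -1.3]
gripper_width: 0.0354
gripper_force: 32.2
0.67 [319.6, 180.5] ((453.3696594238281, 38.87493896484375), (56.0383186340332, 56.712928771972656), 84.34248352050781) 0.047480083162703135
0.86 [314.6, 197.0] [0.4514 0.0365 0.046 ]
sleeve 0.82 [417.1, 238.2] [0.5214 0.1242 0.0339] [0.5153 0.1156 0.0012] [0.5559 0.1381 0.0472]
sleeve 0.8 [318.1, 230.4] [0.4472 0.0393 0.1204] [0.4423 0.0321 0.048 ] [0.4607 0.0475 0.1392]
sleeve 0.73 [527.5, 265.1] [0.5775 0.2269 0.0353] [0.5721 0.2204 0.0036] [0.5889 0.2366 0.0471]
0.87 [403.4, 227.9] ((445.7378845214844, 50.04718780517578), (82.19662475585938, 52.4691047668457), 53.35324478149414) 0.044300469568296696
0.83 [414.8, 220.6] [0.4516 0.0361 0.046 ]
sleeve 0.65 [306.8, 159.3] [0.5785 0.2304 0.0254] [ 0.5717  0.2224 -0.0002] [0.5882 0.2395 0.0444]
sleeve 0.51 [421.9, 215.3] [0.4488 0.0348 0.1129] [0.4423 0.0326 0.0961] [0.4554 0.0452 0.1382]
t 10.33 pos [452.7  38.6 158. ] mm [-0.8  0.1 -2. ] rot [-0.0015 -0.0031  0.0008] w 35.1 F [ 0.3 -0.8 -2.8] g 32.2
```

View pics/wrist6.png

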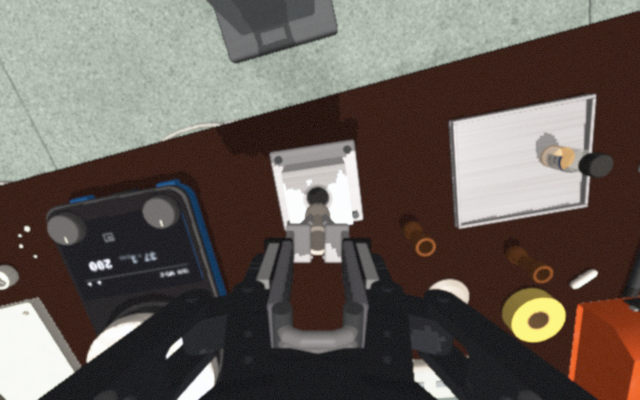

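```bash
python3 -m handwheel '[{"translation":[-0.6,0.4,15],"rotation":[-0.0015,-0.003,0],"fingers":0.65},{"translation":[-0.6,0.4,30],"rotation":[-0.0015,-0.003,0],"fingers":0.65},{"translation":[-0.6,0.4,40],"rotation":[-0.0015,-0.003,0],"fingers":0.65},{"translation":[-0.6,0.4,40],"rotation":[-0.0015,-0.003,0],"fingers":0.65},{"translation":[-0.6,0.4,40],"rotation":[-0.0015,-0.003,0],"fingers":0.65},{"translation":[-0.6,0.4,40],"rotation":[-0.0015,-0.003,0],"fingers":0.65}]'
python3 - <<'E'
from h import *
n='wrist';p,d=save(n,'w7')
p1,d1=manip.snapshot('scene')
for r in manip.trace(n,'socket')[:1]:
    q=pts(n,d,r['mask']); l=q[(q[:,2]>.043)&(q[:,2]<.052)]; print(cv2.minAreaRect((l[:,:2]*1000).astype(np.float32)),np.median(l[:,2]))
a=cv2.resize(p[120:270,240:400],None,fx=2.5,fy=2.5,interpolation=3);b=cv2.resize(p1[130:230,340:470],None,fx=3,fy=3,interpolation=3)
H=max(a.shape[0],b.shape[0]);f=lambda x:cv2.copyMakeBorder(x,0,H-x.shape[0],0,0,0)
cv2.imwrite('pics/c7.png',np.hstack([f(a),f(b)])[:,:,::-1])
# where would well/foot centre ring project
c=manip.camera_info(n);K=np.array(c['intrinsics']);T=np.array(c['camera_from_world'])
for w in [(.4534,.0389,.046),(.4534,.0389,.052)]:
    k=K@(T@np.append(w,1))[:3];k=k[:2]/k[2];print(k,(k-[240,120])*2.5)
goto([.4534,.0389,.100],165.4)
E
```

```text
time: 10.83
ee_pos: [0.4537, 0.0387, 0.1187]
tcp_rot: [[-0.968, 0.252, 0.001], [0.252, 0.968, 0.0], [-0.001, 0.0, -1.0]]
contact_force: [-0.6, -0.0, -0.5]
gripper_width: 0.0352
gripper_force: 32.2
((451.3880615234375, 39.08557891845703), (56.112571716308594, 52.66735076904297), 83.96168518066406) 0.047632498263069936
[317.79912006 211.64462329] [194.49780015 229.11155823]
[317.80977255 214.32032375] [194.52443137 235.80080938]
t 10.98 pos [453.6  38.7 118.7] mm [ 0.3  0.2 18.7] rot [0.0003 0.0011 0.0006] w 35.4 F [-0.2 -0.7 -1.2] g 32.2
```

View pics/c7.png

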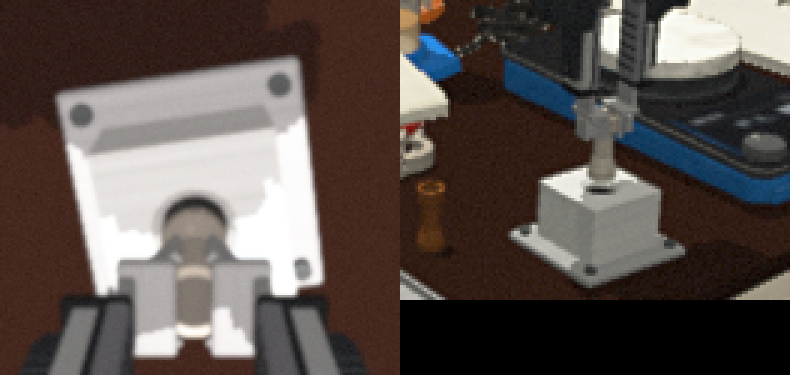

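```bash
python3 -m handwheel '[{"translation":[0.2,0.2,4],"rotation":[0,0.001,0],"fingers":0.65},{"translation":[0.2,0.2,8],"rotation":[0,0.001,0],"fingers":0.65},{"translation":[0.2,0.2,10],"rotation":[0,0.001,0],"fingers":0.65},{"translation":[0.2,0.2,10],"rotation":[0,0.001,0],"fingers":0.65}]'
python3 -m handwheel '[{"translation":[0,0,1],"rotation":[0,0,0],"fingers":0.65},{"translation":[0,0,2],"rotation":[0,0,0],"fingers":0.65},{"translation":[0,0,2],"rotation":[0,0,0],"fingers":0.65}]'
```

```text
time: 11.32
ee_pos: [0.453, 0.0389, 0.1075]
tcp_rot: [[-0.968, 0.252, -0.002], [0.252, 0.968, 0.0], [0.002, -0.0, -1.0]]
contact_force: [0.2, -0.7, -1.7]
gripper_width: 0.0351
gripper_force: 32.1
time: 11.57
ee_pos: [0.4532, 0.0389, 0.1061]
tcp_rot: [[-0.968, 0.252, -0.001], [0.252, 0.968, 0.0], [0.001, 0.0, -1.0]]
contact_force: [-0.7, -0.7, 3.3]
gripper_width: 0.0352
gripper_force: 32.7
```

```bash
python3 -m handwheel '[{"translation":[0,0,0.5],"rotation":[0,0,0],"fingers":0.65},{"translation":[0,0,1],"rotation":[0,0,0],"fingers":0.65},{"translation":[0,0,1],"rotation":[0,0,0],"fingers":0.65}]'
python3 -m handwheel '[{"translation":[0,0,0.5],"rotation":[0,0,0],"fingers":0.65},{"translation":[0,0,1],"rotation":[0,0,0],"fingers":0.65},{"translation":[0,0,1],"rotation":[0,0,0],"fingers":0.65}]'
```

```text
time: 11.82
ee_pos: [0.4532, 0.0389, 0.1051]
tcp_rot: [[-0.968, 0.252, -0.001], [0.252, 0.968, 0.0], [0.001, 0.0, -1.0]]
contact_force: [-0.7, -0.6, 3.2]
gripper_width: 0.0353
gripper_force: 32.8
time: 12.07
ee_pos: [0.4531, 0.0389, 0.104]
tcp_rot: [[-0.968, 0.252, -0.001], [0.252, 0.968, 0.0], [0.001, 0.0, -1.0]]
contact_force: [-0.9, 0.5, 3.0]
gripper_width: 0.0354
gripper_force: 32.8
```

```bash
python3 -m handwheel '[{"translation":[0,0,0.5],"rotation":[0,0,0],"fingers":0.65},{"translation":[0,0,1],"rotation":[0,0,0],"fingers":0.65},{"translation":[0,0,1],"rotation":[0,0,0],"fingers":0.65}]'
python3 -m handwheel '[{"translation":[0,0,0.5],"rotation":[0,0,0],"fingers":0.65},{"translation":[0,0,0.8],"rotation":[0,0,0],"fingers":0.65},{"translation":[0,0,0.8],"rotation":[0,0,0],"fingers":0.65}]'
```

```text
time: 12.32
ee_pos: [0.4531, 0.0389, 0.103]
tcp_rot: [[-0.968, 0.252, -0.001], [0.252, 0.968, 0.0], [0.001, 0.0, -1.0]]
contact_force: [-1.1, -0.7, 3.5]
gripper_width: 0.0358
gripper_force: 32.8
time: 12.57
ee_pos: [0.4531, 0.0389, 0.1022]
tcp_rot: [[-0.968, 0.252, -0.001], [0.252, 0.968, 0.0], [0.001, 0.0, -1.0]]
contact_force: [-0.0, -0.7, 3.3]
gripper_width: 0.0356
gripper_force: 32.8
```

```bash
python3 -m handwheel '[{"translation":[0,0,0.4],"rotation":[0,0,0],"fingers":0.65},{"translation":[0,0,0.7],"rotation":[0,0,0],"fingers":0.65},{"translation":[0,0,0.7],"rotation":[0,0,0],"fingers":0.65}]'
python3 -m handwheel '[{"translation":[0,0,0.3],"rotation":[0,0,0],"fingers":0.65},{"translation":[0,0,0.5],"rotation":[0,0,0],"fingers":0.65},{"translation":[0,0,0.5],"rotation":[0,0,0],"fingers":0.65}]'
```

```text
time: 12.82
ee_pos: [0.4531, 0.0389, 0.1015]
tcp_rot: [[-0.968, 0.252, -0.001], [0.252, 0.968, 0.0], [0.001, 0.0, -1.0]]
contact_force: [-0.2, 0.6, 2.1]
gripper_width: 0.0354
gripper_force: 32.8
time: 13.07
ee_pos: [0.4531, 0.0389, 0.101]
tcp_rot: [[-0.968, 0.252, -0.001], [0.252, 0.968, 0.0], [0.001, 0.0, -1.0]]
contact_force: [-0.3, 0.0, 3.9]
gripper_width: 0.0354
gripper_force: 32.8
```

```bash
for i in 1 2; do :; done
python3 -m handwheel '[{"translation":[0,0,0.4],"rotation":[0,0,0],"fingers":0.65},{"translation":[0,0,0.6],"rotation":[0,0,0],"fingers":0.65},{"translation":[0,0,0.6],"rotation":[0,0,0],"fingers":0.65}]' | grep -E 'ee_pos|contact'
python3 -m handwheel '[{"translation":[0,0,0.3],"rotation":[0,0,0],"fingers":0.65},{"translation":[0,0,0.5],"rotation":[0,0,0],"fingers":0.65},{"translation":[0,0,0.5],"rotation":[0,0,0],"fingers":0.65}]'| grep -E 'ee_pos|contact'
```

```text
ee_pos: [0.4531, 0.0389, 0.1004]
contact_force: [0.7, -0.1, 3.6]
ee_pos: [0.4532, 0.0389, 0.1001]
contact_force: [-1.3, -0.4, 5.3]
```

```bash
python3 -m handwheel '[{"translation":[0,0,0.3],"rotation":[0,0,0],"fingers":0.65},{"translation":[0,0,0.5],"rotation":[0,0,0],"fingers":0.65},{"translation":[0,0,0.5],"rotation":[0,0,0],"fingers":0.65}]'| grep -E 'ee_pos|contact'
```

```text
ee_pos: [0.4533, 0.0389, 0.0998]
contact_force: [-2.4, 0.0, 7.5]
```

```bash
python3 -m handwheel '[{"translation":[0,0,0.4],"rotation":[0,0,0],"fingers":0.65},{"translation":[0,0,0.7],"rotation":[0,0,0],"fingers":0.65},{"translation":[0,0,0.7],"rotation":[0,0,0],"fingers":0.65}]'| grep -E 'ee_pos|contact'
```

```text
ee_pos: [0.4534, 0.0389, 0.0993]
contact_force: [-2.6, 0.5, 12.3]
```

```bash
python3 -m handwheel '[{"translation":[0,0,0.2],"rotation":[0,0,0],"fingers":0.65},{"translation":[0,0,0.2],"rotation":[0,0,0],"fingers":0.65},{"translation":[0,0,0.2],"rotation":[0,0,0],"fingers":0.65}]'| grep -E 'ee_pos|contact'
python3 -c "
from h import *
goto([.4534,.0389,.1],165.4);manip.snapshot('top');goto([.4534,.0389,.1],165.4)"
```

```text
ee_pos: [0.4534, 0.0389, 0.0992]
contact_force: [-4.1, -0.9, 13.8]
t 14.32 pos [453.4  38.9  99.2] mm [ 0.   0.  -0.8] rot [ 0.0002 -0.0002  0.0005] w 35.6 F [-4.1 -0.9 13.8] g 34.4
t 14.37 pos [453.4  38.9  99.2] mm [-0.   0.  -0.8] rot [ 0.0002 -0.0002  0.0005] w 35.6 F [-2.8 -0.4 13. ] g 34.4
```

```bash
python3 -m handwheel '[{"translation":[0,0,-0.6],"rotation":[0,0,0],"fingers":0.65},{"translation":[0,0,-1.1],"rotation":[0,0,0],"fingers":0.65},{"translation":[0,0,-1.1],"rotation":[0,0,0],"fingers":0.65}]'
python3 -m handwheel '[{"translation":[0,0,0],"rotation":[0,0,0],"fingers":0.56},{"translation":[0,0,0],"rotation":[0,0,0],"fingers":0.54},{"translation":[0,0,0],"rotation":[0,0,0],"fingers":0.53},{"translation":[0,0,0],"rotation":[0,0,0],"fingers":0.53},{"translation":[0,0,0],"rotation":[0,0,0],"fingers":0.53}]'
python3 -c "
from h import *
p,d=save('wrist','w8');q,_=manip.snapshot('scene')
a=cv2.resize(p[150:300,240:400],None,fx=2.5,fy=2.5,interpolation=3);b=cv2.resize(q[105:230,340:470],None,fx=3,fy=3,interpolation=3)
cv2.imwrite('pics/c8.png',np.hstack([a,b])[:,:,::-1])"
```

```text
time: 14.62
ee_pos: [0.4532, 0.0389, 0.0999]
tcp_rot: [[-0.968, 0.252, -0.001], [0.252, 0.968, 0.0], [0.001, 0.0, -1.0]]
contact_force: [-1.0, 0.6, 6.6]
gripper_width: 0.0356
gripper_force: 33.4
time: 15.03
ee_pos: [0.4534, 0.0389, 0.0999]
tcp_rot: [[-0.968, 0.252, -0.0], [0.252, 0.968, 0.0], [0.0, 0.0, -1.0]]
contact_force: [0.2, 0.7, 5.8]
gripper_width: 0.0399
gripper_force: 3.1
```

View pics/c8.png

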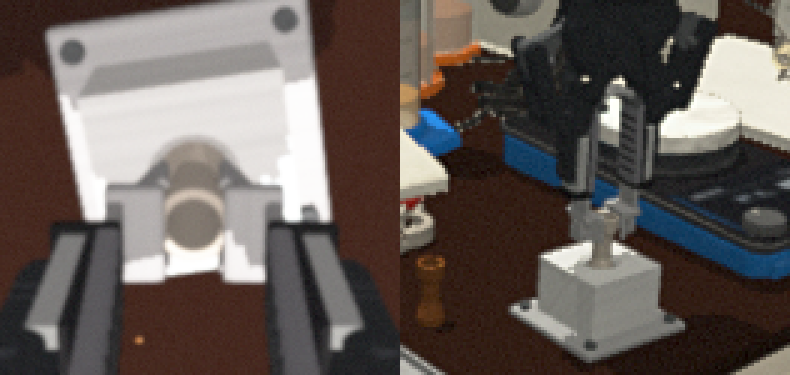

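```bash
python3 -m handwheel '[{"translation":[0,0,-1],"rotation":[0,0,0],"fingers":0.535},{"translation":[0,0,-6],"rotation":[0,0,0],"fingers":0.535},{"translation":[0,0,-15],"rotation":[0,0,0],"fingers":0.535},{"translation":[0,0,-35],"rotation":[0,0,0],"fingers":0.535},{"translation":[0,0,-55],"rotation":[0,0,0],"fingers":0.535},{"translation":[0,0,-55],"rotation":[0,0,0],"fingers":0.535},{"translation":[0,0,-55],"rotation":[0,0,0],"fingers":0.535}]'
python3 -c "
from h import *
p,d=save('wrist','w9');q,_=manip.snapshot('scene')
for n in ['wrist']:
  for r in manip.trace(n,'sleeve')[:4]:
    x=pts(n,d,r['mask']);print(r['confidence'],np.median(x,0),np.percentile(x,98,axis=0))
a=cv2.resize(p[130:330,220:420],None,fx=2,fy=2,interpolation=3);b=cv2.resize(q[97:230,340:470],None,fx=3,fy=3,interpolation=3)[:400]
b=cv2.copyMakeBorder(b,0,400-b.shape[0],0,0,0)
cv2.imwrite('pics/c9.png',np.hstack([a,b])[:,:,::-1])
goto([.503,.3997,.155],165.4)"
```

```text
time: 15.72
ee_pos: [0.4535, 0.0389, 0.1557]
tcp_rot: [[-0.968, 0.252, 0.001], [0.252, 0.968, 0.0], [-0.001, 0.001, -1.0]]
contact_force: [-0.2, -0.5, -1.0]
gripper_width: 0.0395
gripper_force: 4.9
0.74 [0.5196279  0.12372781 0.0328041 ] [0.5312     0.13352364 0.04554085]
0.69 [0.45098477 0.03877424 0.07172231] [0.45942961 0.04779775 0.08061286]
0.55 [0.5767029  0.226864   0.03342351] [0.58804375 0.2370469  0.04520011]
t 15.87 pos [452.7  38.9 154. ] mm [ 42.2 361.9  -1. ] rot [-0.0003 -0.0023  0.0005] w 39.7 F [ 1.3  1.  -1.3] g 4.9
```

View pics/c9.png

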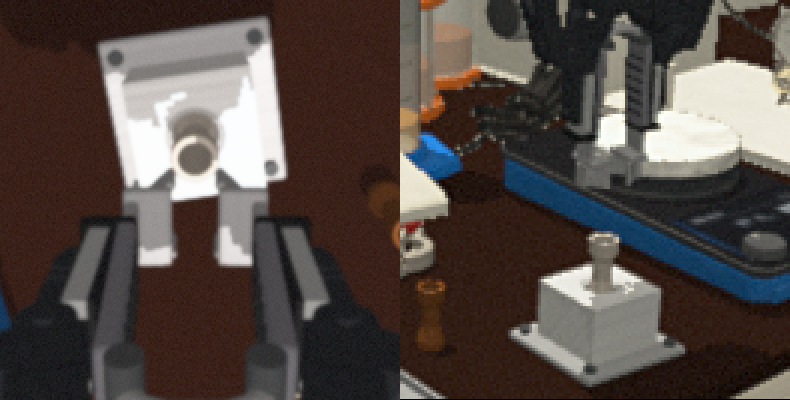

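```bash
python3 -m handwheel '[{"translation":[4,36,-1],"rotation":[0,-0.002,0],"fingers":0.535},{"translation":[8,72,-1],"rotation":[0,-0.002,0],"fingers":0.535},{"translation":[12,108,-1],"rotation":[0,-0.002,0],"fingers":0.535},{"translation":[17,144,-1],"rotation":[0,-0.002,0],"fingers":0.535},{"translation":[21,180,-1],"rotation":[0,-0.002,0],"fingers":0.535},{"translation":[25,216,-1],"rotation":[0,-0.002,0],"fingers":0.535},{"translation":[29,252,-1],"rotation":[0,-0.002,0],"fingers":0.535},{"translation":[34,288,-1],"rotation":[0,-0.002,0],"fingers":0.535},{"translation":[38,324,-1],"rotation":[0,-0.002,0],"fingers":0.535},{"translation":[42,350,-1],"rotation":[0,-0.002,0],"fingers":0.535},{"translation":[42.2,361.8,-1],"rotation":[0,-0.002,0],"fingers":0.535},{"translation":[42.2,361.8,-1],"rotation":[0,-0.002,0],"fingers":0.535},{"translation":[42.2,361.8,-1],"rotation":[0,-0.002,0],"fingers":0.535},{"translation":[42.2,361.8,-1],"rotation":[0,-0.002,0],"fingers":0.535}]'
python3 - <<'E'
from h import *
np.set_printoptions(precision=4,suppress=True)
n='wrist'; p,d=save(n,'w10')
for r in manip.trace(n,'holder')[:2]:
    q=pts(n,d,r['mask']); print(round(r['confidence'],2),r['pixel'])
    for a,b in [(-.01,.003),(-.01,.012),(.022,.032)]:
        l=q[(q[:,2]>a)&(q[:,2]<b)]
        if len(l)>4: print(a,cv2.minAreaRect((l[:,:2]*1000).astype(np.float32)),len(l))
for r in manip.landmark_of(n,'holder')[:2]: print(round(r['confidence'],2),atz(n,r['pixel'],0))
for r in manip.landmark_of(n,'tongs_jaws')[:2]: print('jaws',round(r['confidence'],2),atz(n,r['pixel'],.1265))
goto([.503,.3996,.040],165.4)
E
```

```text
time: 17.03
ee_pos: [0.5032, 0.3988, 0.155]
tcp_rot: [[-0.968, 0.252, -0.0], [0.252, 0.968, -0.001], [-0.0, -0.001, -1.0]]
contact_force: [0.8, 0.4, -1.0]
gripper_width: 0.0395
gripper_force: 5.5
0.71 [318.6, 184.0]
-0.01 ((497.7056884765625, 410.180908203125), (87.68122100830078, 52.11470413208008), 55.571250915527344) 33
-0.01 ((503.75390625, 402.2989196777344), (82.06997680664062, 58.36666488647461), 74.88819885253906) 3123
0.022 ((503.1627502441406, 402.0685729980469), (59.974979400634766, 41.45636749267578), 74.81639862060547) 830
0.75 [0.5022 0.399  0.    ]
jaws 0.89 [0.505  0.398  0.1265]
t 17.23 pos [503.5 398.9 155.9] mm [  0.8   0.5 115.9] rot [ 0.      0.0011 -0.0004] w 39.5 F [ 1.  -0.5 -1.1] g 5.5
```

View pics/w10.png

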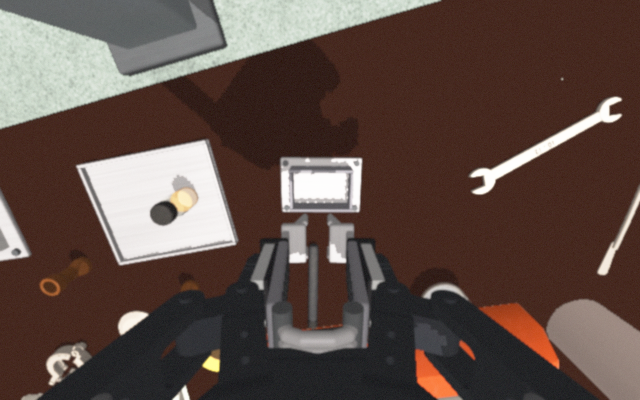

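```bash
python3 -m handwheel '[{"translation":[0.8,0.9,30],"rotation":[0,0.001,0.001],"fingers":0.535},{"translation":[0.8,0.9,60],"rotation":[0,0.001,0.001],"fingers":0.535},{"translation":[0.8,0.9,80],"rotation":[0,0.001,0.001],"fingers":0.535},{"translation":[0.8,0.9,86],"rotation":[0,0.001,0.001],"fingers":0.535},{"translation":[0.8,0.9,86],"rotation":[0,0.001,0.001],"fingers":0.535},{"translation":[0.8,0.9,86],"rotation":[0,0.001,0.001],"fingers":0.535}]'
python3 -m handwheel '[{"translation":[0,0,5],"rotation":[0,0,0],"fingers":0.535},{"translation":[0,0,8],"rotation":[0,0,0],"fingers":0.535},{"translation":[0,0,8],"rotation":[0,0,0],"fingers":0.535}]'
python3 -c "
from h import *
goto([.503,.400,.040],165.4)"
```

```text
time: 17.73
ee_pos: [0.5034, 0.4008, 0.0709]
tcp_rot: [[-0.968, 0.253, 0.001], [0.253, 0.968, 0.001], [-0.001, 0.001, -1.0]]
contact_force: [0.8, 0.5, -0.4]
gripper_width: 0.04
gripper_force: 5.5
time: 17.98
ee_pos: [0.5029, 0.4007, 0.0618]
tcp_rot: [[-0.968, 0.253, 0.0], [0.253, 0.968, 0.0], [-0.0, 0.0, -1.0]]
contact_force: [-0.2, 0.3, -1.2]
gripper_width: 0.0398
gripper_force: 5.5
t 17.98 pos [502.9 400.7  61.8] mm [-0.3 -0.7 21.8] rot [ 0.0003  0.0002 -0.0005] w 39.8 F [-0.2  0.3 -1.2] g 5.5
```

```bash
python3 -m handwheel '[{"translation":[-0.2,-0.4,3],"rotation":[0,0,0],"fingers":0.535},{"translation":[-0.2,-0.4,6],"rotation":[0,0,0],"fingers":0.535},{"translation":[-0.2,-0.4,6],"rotation":[0,0,0],"fingers":0.535}]' | grep -E 'pos|cont'
python3 -m handwheel '[{"translation":[0,0,5],"rotation":[0,0,0],"fingers":0.535},{"translation":[0,0,10],"rotation":[0,0,0],"fingers":0.535},{"translation":[0,0,13],"rotation":[0,0,0],"fingers":0.535},{"translation":[0,0,13],"rotation":[0,0,0],"fingers":0.535}]'| grep -E 'pos|cont'
```

```text
ee_pos: [0.5028, 0.4001, 0.0551]
contact_force: [-0.1, 0.1, -0.6]
ee_pos: [0.5026, 0.4, 0.0416]
contact_force: [-0.4, -0.1, -1.4]
```

```bash
python3 -m handwheel '[{"translation":[0,0,1],"rotation":[0,0,0],"fingers":0.535},{"translation":[0,0,2],"rotation":[0,0,0],"fingers":0.535},{"translation":[0,0,2],"rotation":[0,0,0],"fingers":0.535}]'| grep -E 'pos|cont'
python3 -m handwheel '[{"translation":[0,0,0.5],"rotation":[0,0,0],"fingers":0.535},{"translation":[0,0,0.5],"rotation":[0,0,0],"fingers":0.535}]'| grep -E 'pos|cont'
```

```text
ee_pos: [0.503, 0.4003, 0.0406]
contact_force: [0.1, 0.2, -0.3]
ee_pos: [0.503, 0.4003, 0.0402]
contact_force: [0.1, 0.0, -1.8]
```

```bash
python3 -m handwheel '[{"translation":[0,0,0.7],"rotation":[0,0,0],"fingers":0.535},{"translation":[0,0,0.7],"rotation":[0,0,0],"fingers":0.535},{"translation":[0,0,0.7],"rotation":[0,0,0],"fingers":0.535}]'| grep -E 'pos|cont'
python3 -m handwheel '[{"translation":[0,0,0.7],"rotation":[0,0,0],"fingers":0.535},{"translation":[0,0,0.7],"rotation":[0,0,0],"fingers":0.535},{"translation":[0,0,0.7],"rotation":[0,0,0],"fingers":0.535}]'| grep -E 'pos|cont'
```

```text
ee_pos: [0.503, 0.4003, 0.0395]
contact_force: [-0.1, -0.5, -1.5]
ee_pos: [0.5031, 0.4004, 0.0392]
contact_force: [-1.4, 0.2, 5.1]
```

```bash
python3 -m handwheel '[{"translation":[0,0,-0.5],"rotation":[0,0,0],"fingers":0.5},{"translation":[0,0,-0.5],"rotation":[0,0,0],"fingers":0.45},{"translation":[0,0,-0.5],"rotation":[0,0,0],"fingers":0.35},{"translation":[0,0,-0.5],"rotation":[0,0,0],"fingers":0.25},{"translation":[0,0,-0.5],"rotation":[0,0,0],"fingers":0.2},{"translation":[0,0,-0.5],"rotation":[0,0,0],"fingers":0.2},{"translation":[0,0,-20],"rotation":[0,0,0],"fingers":0.2},{"translation":[0,0,-50],"rotation":[0,0,0],"fingers":0.2},{"translation":[0,0,-90],"rotation":[0,0,0],"fingers":0.2},{"translation":[0,0,-130],"rotation":[0,0,0],"fingers":0.2},{"translation":[0,0,-170],"rotation":[0,0,0],"fingers":0.2},{"translation":[0,0,-170],"rotation":[0,0,0],"fingers":0.2},{"translation":[0,0,-170],"rotation":[0,0,0],"fingers":0.2},{"translation":[0,0,-170],"rotation":[0,0,0],"fingers":0.2}]'
python3 -c "
from h import *
p,d=save('wrist','w11');q,_=manip.snapshot('scene')
x=pts('wrist',d,manip.trace('wrist','tongs')[0]['mask']);l=x[x[:,2]>.095];print(l.mean(0),x[:,2].max(),cv2.minAreaRect((l[:,:2]*1000).astype(np.float32)))
cv2.imwrite('pics/c11.png',np.hstack([p[100:300,0:380],cv2.resize(q[150:290,190:450],None,fx=1.43,fy=1.43)[:200]])[:,:,::-1])"
```

```text
time: 20.65
ee_pos: [0.5028, 0.4001, 0.2081]
tcp_rot: [[-0.968, 0.253, -0.001], [0.253, 0.968, -0.0], [0.0, -0.001, -1.0]]
contact_force: [-0.3, 0.2, -0.7]
gripper_width: 0.0682
gripper_force: 0.0
[0.50178317 0.40125128 0.10263111] 0.10775849537737811 ((502.7208557128906, 400.9879150390625), (35.37715530395508, 24.62174415588379), 74.59461975097656)
```

View pics/c11.png

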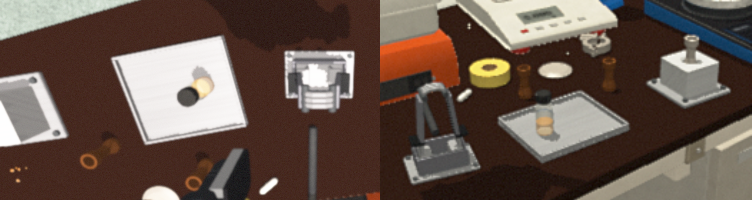

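The last view shows the tongs upright in their holder (at about 320,85 on the left and 430,130 on the right), the vial untouched, and the sleeve upright in the socket (690,50). I'm handing the job in.

```bash
python3 -c "
from bench import manip
print(manip.close_job())"
```

```text
the job is handed in; nothing more can be done
None
```

The job is handed in at about 21 s: the steel sleeve is upright and home in the socket, pressed with about 15 N and released. The tongs stand back upright in their holder, and the vial was not touched.

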